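# Take the long brush out of the short-opening drawer

### The arm

A 7-joint arm with a two-finger parallel gripper is mounted at the origin on the work surface. World frame = base frame: x ahead of the robot, y to its left, z up, the work surface at z = 0. Lengths are in m, angles in rad, forces in N, time in s.
With the tool pointing down it reaches from about 0.4 to 0.85 m from the base axis. Payload 10.4 kg.
Tool frame: the origin (TCP) lies where the fingers leave the gripper's body, on its centre line; the fingertips stand 73 mm ahead of it and the grasp point (between the pads) lies 54 mm ahead of it; z points along the fingers, y is the line along which they close (so a half turn about z gives the same grasp; the last joint's range is limited). The gripper opens to 85 mm and grips with 20 to 120 N. Pads are 22 mm wide; open, the fingers measure 114 mm over their backs; the gripper's body (76 mm by 85 mm) begins 54 mm behind the grasp point. The pads swing forward as they close: fully open they stand 13 mm farther back than shut.
Start: joints at [-1.161, 0.332, -0.065, 1.46, 0.022, 1.35, -0.088], TCP at [0.262, 0.567, 0.304] pointing down, gripper open.
Joint ranges: [-2.6, 2.6], [-0.5, 2.12], [-1.47, 1.34], [0.16, 2.42], [-1.27, 4.41], [0.06, 2.06], [-2.6, 2.6]. Speed limits (rad/s): [2.22, 2.22, 2.79, 2.79, 3.14, 3.14, 3.14].

### API

Orientations are given as a unit quaternion [x, y, z, w].
In Python, from workcell import manip, camera gives the robot as it stands. The module is installed in compiled form; this text tells all that it offers.
- The arm moves only by the shell command python3 -m creep 'ROWS' [OPENING] [FORCE]. ROWS is JSON, a list of rows, each a list of 2 entries, a list of its own where there are three numbers: the shift along the tool's x, y, z in mm, then the turn about the tool's z in rad. In form: [[[tx, ty, tz], twist], ...]. A call has 1 to 5 rows; each row is the pose to reach, as a shift and turn from the pose commanded when the call began, along the tool's axes at that moment; what a row does not reach only later rows make up. A row lasts 1/12 s, in which the tool goes at most 41.7 mm and 7.16 degrees, less where a joint would pass 70% of its speed; a pose out of reach is approached as far as the arm can. A call with a gripper value outside its range is refused whole. OPENING is the opening, from 0 (shut) to 1 (fully open), set as the call begins (- or left out, the last holds). The fingers move at their own pace and stop on an object; FORCE is the grip in N (left out, the last holds). Time passes only in rows, so rows that repeat a pose let the fingers close. It gives the time, the measured TCP pose, the force, the opening and the grip force at its end, in the units of the state.
- manip.get_obs(): the state, without advancing time (a new reading comes with each control period).
- camera(name): name is "scene" or "top" or "wrist"; returns a dict with "pixels" (480x640x3 uint8, red, green, blue), "z_map" (480x640 float32, m along the optical axis (not along the pixel's ray), 0 where there is no reading), "fx", "fy", "cx", "cy" (pixels), "distortion" ([k1, k2, p1, p2, k3] as OpenCV has them; the pictures are not rectified), "extrinsics" (4x4, takes a point from world to camera coordinates). Camera axes: x right, y down, z forward; pixel columns grow to the right and rows downward; lengths in m; the calibration is good to about 2 mm. A picture is of the moment at which its call begins.
- manip.hand_in(): hands the job in; it is judged then, once.
The state is a dict: "clock": time; "joint_pos": joint angles; "joint_velocities": joint speeds; "tau": joint torques, N m; "position": TCP position; "ee_rot": TCP orientation; "ft_force": force on the tool from outside, world axes, zero at the start; "torque": the same for the moment, N m; "grip_width": opening from 0.0 (shut) to 1.0 (fully open); "grasp_force": force on a finger pad.
Only numpy, scipy, OpenCV 4.12 (cv2) and the standard library are available. Lean on these libraries where they do the work, as an engineer would, in place of code of your own. Each camera call takes 0.05 s, during which the arm holds its last target. There are 200 camera calls.

### The job

The long flat brush lies in the upper drawer of the small wooden chest, beside a short one, and that drawer only comes part of the way out. Pull the upper drawer out to its stop, work the long brush out of it at a slant, without forcing it or knocking over or shifting the things on the table and on the chest, and finish still holding it in the gripper, motionless, with its whole length at least 3 cm higher than the top of the chest. Leave the drawer out and the short brush in it.

Things in the scene. Friction and masses are not known exactly. Their poses are not given: they have to be found in the camera images.
- chest: the fixed two-drawer wooden chest, 400 mm deep, 310 mm wide, 166 mm high, standing on the table. Origin: middle of the lower front edge of its carcass, on the table; its x axis points level from the front into the chest, y across it, z up. The drawers slide out along its -x. The top board is 12 mm thick (z 154 to 166 mm) and its front edge lies at x = 0; the drawer openings lie below it
- drawer (a joint): how far the upper drawer is out, m: 0 shut, 0.21 at its stop; about 2 N of friction, no spring. At its stop 210 mm of its inside is open above and 165 mm remains under the top board, whose underside is 66 mm above the drawer floor
- drawer_in (a point): on the upper drawer's floor (88 mm above the table), at the inner face of its front board, mid-width; x axis to the drawer's back. The front board is 16 mm thick and 306 mm wide, its upper edge 65 mm above this floor. Floor 375 mm long; side walls and back 35 mm high; a 25 mm high divider along the middle makes two lanes, 130 mm wide, centred 68 mm either side of this point
- drawer_handle (a point): middle of the upper drawer's bar handle: a level round bar 10 mm thick, 100 mm long across the drawer, its axis 34 mm in front of the front board and 40 mm below the chest's top, on a post at each end
- brush_mid (a point): middle of the long brush's length, on its axis; x axis from handle to bristles, z up. 335 mm long, stiff, about 55 g: round black handle 13 mm thick, 249 mm long; steel ferrule 36 mm long, 36 mm wide, 13 mm thick; flat brown bristles 50 mm long, 37 mm wide. Lies flat in either lane of the drawer, handle to the drawer's front, bristles to the back
- brush_handle_end (a point): the free end of the long brush's handle, on its axis, 167.5 mm from its middle
- brush_head_end (a point): the end of the long brush's bristles, on its axis, 167.5 mm from its middle
- short_brush_mid (a point): middle of the short brush in the other lane of the drawer, on its axis: 150 mm long, 9 mm thick, black handle, ferrule 16 mm wide; it lies the other way round, its bristles to the drawer's front; to be left in the drawer
- long_brush: the long brush; origin on the underside of its handle, below its middle; axes as for brush_mid
- tape_roll: roll of paper tape, 96 mm across, 24 mm high, lying on the rear half of the chest's top; origin at the centre of its underside; to be left alone
- paint_tin: flat grey paint tin, 64 x 127 x 21 mm, lying on the rear half of the chest's top; origin at the centre of its underside; to be left alone
- water_jar: empty glass jar, 72 mm across, 100 mm high, standing on the table; origin at the centre of its underside; to be left alone
- palette: white plastic paint palette, 210 x 150 x 18 mm, lying on the table; origin at the centre of its underside; to be left alone
- plate: blue plate, 140 mm across, 16 mm high, on the table; origin at the centre of its underside; to be left alone
- pen: black pen, 138 mm long, 12 mm thick, lying on the table; origin near its middle; to be left alone

How it is judged:
By the outcome, as a careful person would: the job done as asked, in the order asked, and still so for the second after the job is handed in, while the arm keeps its last pose, push and grip.
It also fails if it takes over 54 s, if anything falls off the work surface, if the arm or the gripper's body presses on something with over 40 N, if the wrist force passes 120 N, or if a joint passes its speed limit or range.

## Working session

There is one attempt and no reset: what is moved stays moved. The work goes in short steps, Python scripts to look and compute and a shell command to move; the robot and the scene stay as the last step left them, time stands still between calls to the robot, and variables do not carry over. Pictures are saved under pics/ and viewed, at most 10 in all, crops included, and the job is handed in when it is done.

```bash
mkdir -p pics; python3 - <<'E'
from workcell import manip, camera
import cv2, numpy as np
o=manip.get_obs(); print({k:np.round(v,3).tolist() for k,v in o.items()})
for n in("scene","top"):
    c=camera(n); cv2.imwrite(f"pics/{n}0.png",c["pixels"][:,:,::-1]); np.savez(f"{n}0.npz",**c)
    E=c["extrinsics"]; print(n,c["fx"],c["cx"],c["cy"],c["distortion"],(-E[:3,:3].T@E[:3,3]).round(3),E.round(3).tolist())
E
```

```text
{'clock': 0.0, 'joint_pos': [-1.161, 0.333, -0.065, 1.461, 0.022, 1.35, -0.089], 'joint_velocities': [-0.0, -0.0, 0.0, 0.001, -0.001, 0.001, -0.001], 'tau': [-0.001, -62.546, 0.048, -39.159, 0.016, 0.01, 0.0], 'position': [0.262, 0.567, 0.303], 'ee_rot': [0.215, 0.977, -0.001, -0.0], 'ft_force': [-0.112, -0.221, 0.726], 'torque': [0.015, 0.061, -0.005], 'grasp_force': 0.0, 'grip_width': 0.999}
scene 556.4270833700862 327.7910341387237 236.71574652771514 [-0.10297489  0.          0.          0.          0.        ] [1.231 0.818 0.814] [[-0.791, 0.612, 0.009, 0.466], [0.315, 0.42, -0.851, -0.038], [-0.525, -0.67, -0.524, 1.621], [0.0, 0.0, 0.0, 1.0]]
top 537.7449656196065 326.10711298199294 240.78428455410196 [-0.14353875  0.          0.          0.          0.        ] [ 0.361 -0.05   1.365] [[0.026, -0.999, -0.018, -0.036], [-0.987, -0.023, -0.159, 0.572], [0.158, 0.022, -0.987, 1.292], [0.0, 0.0, 0.0, 1.0]]
```

View pics/scene0.png

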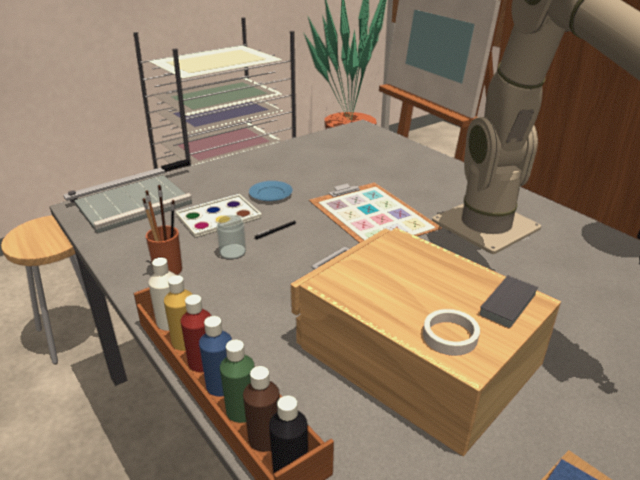

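View pics/top0.png

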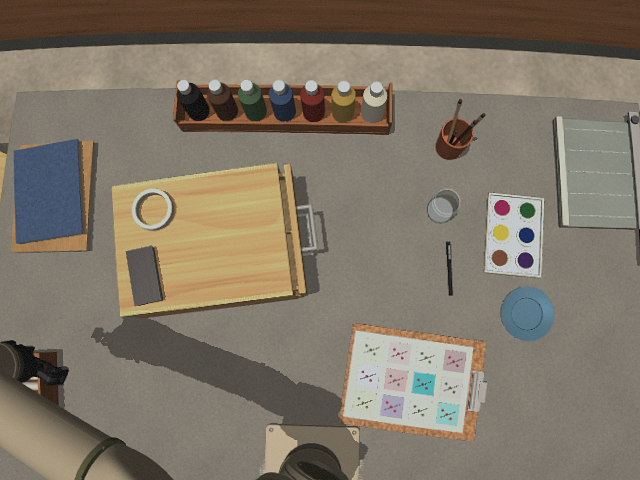

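The top view shows the chest with its front facing right (-y): top board corners near (112,186), (277,164), (300,298) and (120,315). The handle is near (310,230). The drawer looks shut, tape is at (153,210), tin at (145,275), and the jar is well clear at (443,205).

```bash
cat > h.py <<'E'
import numpy as np, cv2
from scipy.spatial.transform import Rotation as R
def K(c): return np.array([[c["fx"],0,c["cx"]],[0,c["fy"],c["cy"]],[0,0,1.]])
def rays(c,uv):
    uv=np.asarray(uv,float).reshape(-1,1,2)
    p=cv2.undistortPoints(uv,K(c),np.asarray(c["distortion"],float)).reshape(-1,2)
    return np.c_[p,np.ones(len(p))]
def cloud(c):
    v,u=np.mgrid[0:480,0:640]; r=rays(c,np.c_[u.ravel(),v.ravel()])
    P=r*np.asarray(c["z_map"]).reshape(-1,1); E=c["extrinsics"]
    return ((P-E[:3,3])@E[:3,:3]).reshape(480,640,3)
def plane(c,uv,z):
    E=c["extrinsics"]; d=rays(c,uv)@E[:3,:3]; o=-E[:3,:3].T@E[:3,3]
    return o+d*((z-o[2])/d[:,2])[:,None]
E
python3 - <<'E'
from h import *
c=dict(np.load("top0.npz")); P=cloud(c)
z=P[...,2]; m=(abs(z-.166)<.012)&(P[...,1]>-.1)&(P[...,1]<.6)&(P[...,0]>.2)
m=m.astype(np.uint8); n,l,s,_=cv2.connectedComponentsWithStats(m); k=1+s[1:,4].argmax(); m=(l==k)
print(s[k], np.median(z[m]))
q=P[m][:,:2].astype(np.float32); r=cv2.minAreaRect(q); print(r); print(cv2.boxPoints(r))
hm=(P[...,2]>.1)&(P[...,2]<.15)
sub=hm[190:265,298:325]; vv,uu=np.nonzero(sub); vv+=190;uu+=298
H=P[vv,uu]; 
for a in sorted(zip(uu,vv,H.round(3).tolist()))[::max(1,len(uu)//50)]: print(a[0],a[1],a[2])
g=c["pixels"][150:320,100:340]; cv2.imwrite("pics/crop1.png",cv2.resize(g[:,:,::-1],None,fx=3.3,fy=3.3,interpolation=cv2.INTER_CUBIC))
E
```

```text
[  111   163   183   153 19722] 0.16595702695673809
((0.5525527000427246, 0.26915523409843445), (0.31222912669181824, 0.4012598395347595), 8.976208686828613)
[[0.3670469  0.4429704 ]
 [0.42965323 0.04662471]
 [0.7380585  0.09534007]
 [0.6754522  0.49168575]]
298 205 [0.644, 0.046, 0.125]
298 221 [0.61, 0.046, 0.104]
298 227 [0.588, 0.042, 0.145]
299 209 [0.634, 0.043, 0.128]
299 234 [0.572, 0.04, 0.139]
300 206 [0.642, 0.041, 0.127]
300 239 [0.564, 0.038, 0.122]
300 246 [0.543, 0.036, 0.148]
301 208 [0.636, 0.038, 0.131]
301 250 [0.535, 0.034, 0.143]
302 208 [0.636, 0.036, 0.131]
302 253 [0.533, 0.034, 0.102]
302 259 [0.514, 0.031, 0.141]
303 247 [0.544, 0.03, 0.128]
303 263 [0.507, 0.03, 0.12]
304 247 [0.544, 0.028, 0.129]
305 207 [0.639, 0.029, 0.131]
306 204 [0.646, 0.027, 0.129]
306 249 [0.539, 0.023, 0.132]
307 208 [0.638, 0.024, 0.122]
308 205 [0.644, 0.022, 0.13]
308 249 [0.539, 0.018, 0.13]
309 208 [0.635, 0.019, 0.136]
309 247 [0.543, 0.016, 0.135]
310 206 [0.639, 0.016, 0.14]
310 212 [0.627, 0.016, 0.131]
310 218 [0.614, 0.016, 0.125]
310 249 [0.539, 0.014, 0.129]
311 209 [
[... 153 characters left out ...]
, 0.012, 0.131]
312 218 [0.612, 0.011, 0.133]
312 224 [0.598, 0.011, 0.132]
312 230 [0.584, 0.011, 0.13]
312 246 [0.546, 0.009, 0.13]
313 213 [0.625, 0.009, 0.129]
313 219 [0.61, 0.009, 0.132]
313 225 [0.596, 0.009, 0.128]
313 231 [0.582, 0.008, 0.128]
313 237 [0.568, 0.008, 0.131]
313 243 [0.554, 0.007, 0.125]
314 219 [0.611, 0.007, 0.127]
314 225 [0.596, 0.006, 0.129]
314 231 [0.581, 0.006, 0.133]
314 237 [0.567, 0.005, 0.131]
314 243 [0.554, 0.005, 0.129]
314 249 [0.539, 0.004, 0.131]
315 231 [0.582, 0.003, 0.129]
315 237 [0.568, 0.003, 0.128]
315 243 [0.553, 0.002, 0.136]
315 249 [0.54, 0.002, 0.129]
316 239 [0.563, 0.001, 0.129]
316 245 [0.549, 0.0, 0.127]
317 243 [0.554, -0.002, 0.131]
```

View pics/crop1.png

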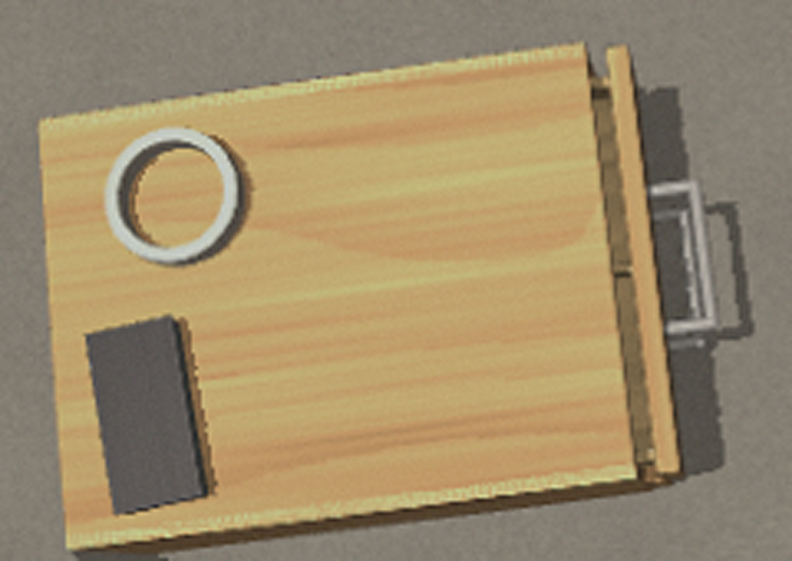

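The picture shows the drawer about 13 mm out, with the bar running from about (700,185) to (700,330) in the crop. The chest front middle is near (0.584, 0.071), and the pull direction is (0.156, -0.988). The bar middle is near (0.593, 0.009, 0.126), with depth about 0.13 at its top, which agrees with the given sizes.

```bash
cat > d.py <<'E'
import sys,numpy as np
from scipy.spatial.transform import Rotation as R
from workcell import manip
# usage: d.py x y z yaw_of_tool_y_deg -> shift in tool mm, twist
o=manip.get_obs(); M=R.from_quat(o["ee_rot"]).as_matrix()
x=np.array([float(a) for a in sys.argv[1:4]]); 
a=np.degrees(np.arctan2(M[1,1],M[0,1])); t=(float(sys.argv[4])-a+90)%180-90
print("shift",(M.T@(x-o["position"])*1e3).round(1),"twist",-np.radians(t).round(3),"t",round(o["clock"],2),"pos",np.round(o["position"],4),"yaw",a.round(2),"F",np.round(o["ft_force"],1),"grip",round(o["grip_width"],3),round(o["grasp_force"],1),"q7",round(o["joint_pos"][6],2))
E
python3 -m creep '[[[-34,-23,0],-0.118],[[-68,-46,0],-0.236],[[-102,-70,0],-0.354],[[-136,-93,0],-0.472],[[-170,-117,0],-0.59]]' 0.28 20
python3 d.py 0.593 0.009 0.25 99
```

```text
clock: 0.52
position: [0.3666, 0.3906, 0.3036]
ee_rot: [-0.078, 0.997, -0.0, -0.0]
ft_force: [1.4, -0.0, 0.1]
grip_width: 0.299
grasp_force: 0.0
shift [-164.5 -412.1   53.7] twist -0.001 t 0.52 pos [0.3666 0.3906 0.3036] yaw 98.93 F [ 1.4 -0.   0.1] grip 0.299 0.0 q7 0.82
```

```bash
python3 -m creep '[[[-15,-37,0],0],[[-30,-75,0],0],[[-45,-112,0],0],[[-60,-150,0],0],[[-75,-187,0],0]]' >/dev/null
python3 -m creep '[[[-15,-37,0],0],[[-30,-75,0],0],[[-45,-112,0],0],[[-60,-150,0],0],[[-75,-187,0],0]]' >/dev/null
python3 -m creep '[[[-14,-38,25],0],[[-14,-38,25],0],[[-14,-38,25],0]]' >/dev/null
python3 d.py 0.593 0.009 0.182 99
python3 - <<'E'
from h import *
from workcell import camera
c=camera("wrist"); np.savez("w1.npz",**c); cv2.imwrite("pics/w1.png",c["pixels"][:,:,::-1])
E
```

```text
shift [-4.1  1.8 94.8] twist -0.012 t 1.6 pos [0.5895 0.0068 0.2768] yaw 98.34 F [-0.  -0.7  0.6] grip 0.28 0.0 q7 1.7
```

View pics/w1.png

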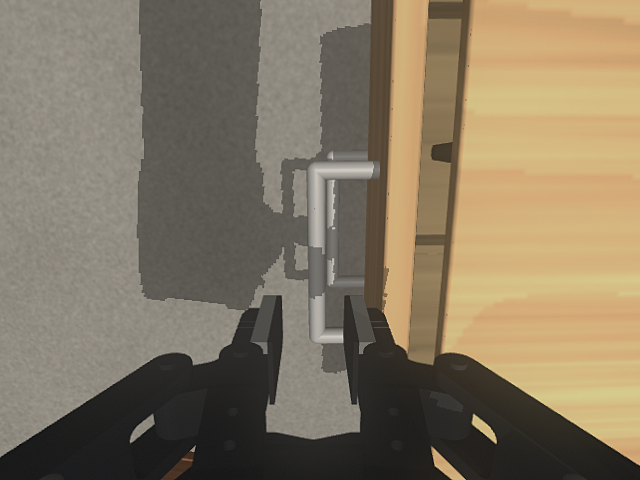

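The wrist view shows the fingers at columns 268 and 358, either side of the bar at column 317. A dark brush end shows in the far lane at (443,152). I'll go down onto the bar and grip it.

```bash
python3 -m creep '[[[-4,2,30],-0.01],[[-4,2,60],-0.01],[[-4,2,80],-0.01],[[-4,2,93],-0.01],[[-4,2,93],-0.01]]'
python3 -m creep '[[[0,0,0],0],[[0,0,0],0],[[0,0,0],0],[[0,0,0],0],[[0,0,0],0]]' 0 40
python3 d.py 0.6237 -0.1856 0.182 98.97
```

```text
clock: 2.07
position: [0.5933, 0.0143, 0.1866]
ee_rot: [-0.081, 0.997, 0.001, 0.0]
ft_force: [0.3, -0.3, 0.9]
grip_width: 0.278
grasp_force: 0.0
clock: 2.48
position: [0.5936, 0.0136, 0.187]
ee_rot: [-0.081, 0.997, 0.001, 0.001]
ft_force: [-2.5, 0.4, 6.8]
grip_width: 0.095
grasp_force: 39.3
shift [   2.4 -201.4    4.9] twist 0.005 t 2.48 pos [0.5936 0.0136 0.187 ] yaw 99.25 F [-2.5  0.4  6.8] grip 0.095 39.3 q7 1.73
```

```bash
python3 -m creep '[[[0,-10,0],0],[[0,-25,0],0],[[0,-45,0],0],[[0,-65,0],0],[[0,-85,0],0]]'
python3 -m creep '[[[0,-20,0],0],[[0,-40,0],0],[[0,-60,0],0],[[0,-80,0],0],[[0,-95,0],0]]'
python3 d.py 0.6237 -0.1856 0.187 98.97
```

```text
clock: 2.9
position: [0.607, -0.0706, 0.187]
ee_rot: [-0.081, 0.997, 0.001, 0.0]
ft_force: [-5.4, 3.5, 7.6]
grip_width: 0.094
grasp_force: 39.5
clock: 3.32
position: [0.6221, -0.1661, 0.1871]
ee_rot: [-0.08, 0.997, 0.0, 0.0]
ft_force: [-6.7, 1.2, 8.7]
grip_width: 0.096
grasp_force: 39.6
shift [  1.5 -19.5   0.1] twist 0.004 t 3.32 pos [ 0.6221 -0.1661  0.1871] yaw 99.18 F [-6.7  1.2  8.7] grip 0.096 39.6 q7 2.05
```

```bash
python3 -m creep '[[[0,-4,0],0],[[0,-8,0],0],[[0,-11,0],0],[[0,-14,0],0],[[0,-14,0],0]]'
python3 -m creep '[[[0,-2,0],0],[[0,-4,0],0],[[0,-6,0],0],[[0,-8,0],0],[[0,-8,0],0]]'
python3 d.py 0.6237 -0.1856 0.187 98.97
```

```text
clock: 3.73
position: [0.6242, -0.1791, 0.1871]
ee_rot: [-0.08, 0.997, 0.0, 0.0]
ft_force: [-5.3, -1.4, 9.0]
grip_width: 0.097
grasp_force: 40.6
clock: 4.15
position: [0.6253, -0.1853, 0.187]
ee_rot: [-0.081, 0.997, 0.001, -0.001]
ft_force: [-9.1, 4.0, 13.7]
grip_width: 0.094
grasp_force: 40.9
shift [ 1.6 -0.1  0. ] twist 0.005 t 4.15 pos [ 0.6253 -0.1853  0.187 ] yaw 99.25 F [-9.1  4.  13.7] grip 0.094 40.9 q7 2.09
```

```bash
python3 -m creep '[[[0,-2,0],0],[[0,-4,0],0],[[0,-4,0],0]]'
python3 -m creep '[[[0,1,0],0],[[0,3,0],0],[[0,3,0],0]]'
python3 -m creep '[[[0,0,0],0],[[0,0,0],0]]' 0.28
python3 -m creep '[[[0,0,-30],0],[[0,0,-70],0],[[0,0,-100],0],[[0,0,-130],0],[[0,0,-150],0]]'
python3 - <<'E'
from h import *
from workcell import camera
c=camera("top"); np.savez("t2.npz",**c)
g=c["pixels"][140:340,180:480]; cv2.imwrite("pics/t2.png",cv2.resize(g[:,:,::-1],None,fx=2.6,fy=2.6,interpolation=cv2.INTER_CUBIC))
E
```

```text
clock: 4.4
position: [0.6255, -0.1857, 0.187]
ee_rot: [-0.082, 0.997, 0.004, -0.002]
ft_force: [-17.8, 15.4, 20.3]
grip_width: 0.098
grasp_force: 41.8
clock: 4.65
position: [0.6253, -0.1853, 0.1871]
ee_rot: [-0.081, 0.997, 0.002, -0.001]
ft_force: [-11.5, 5.5, 13.5]
grip_width: 0.096
grasp_force: 41.1
clock: 4.82
position: [0.6261, -0.1867, 0.1861]
ee_rot: [-0.081, 0.997, 0.0, 0.0]
ft_force: [0.7, -0.5, -0.3]
grip_width: 0.281
grasp_force: 0.0
clock: 5.23
position: [0.6264, -0.1876, 0.3393]
ee_rot: [-0.08, 0.997, -0.0, 0.002]
ft_force: [0.8, -0.3, 0.8]
grip_width: 0.279
grasp_force: 0.0
```

View pics/t2.png

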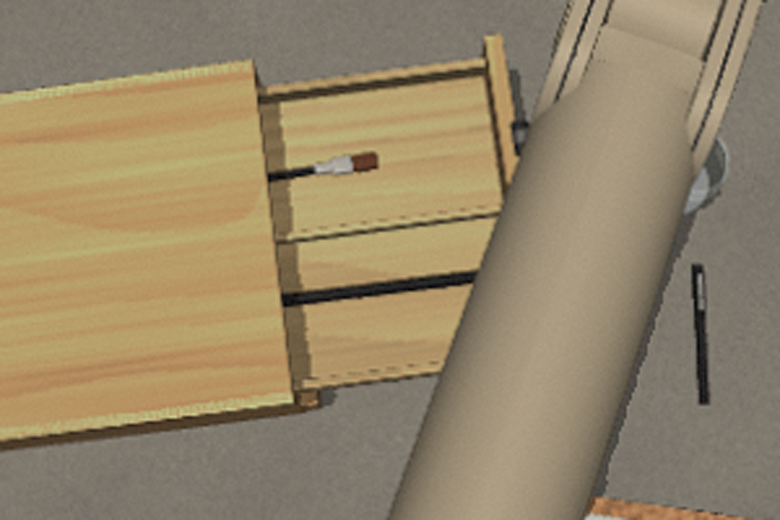

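The drawer is out at its stop (reaction 15 N, no further travel). The long black handle lies in the robot-side lane from crop (285,299) to (478,276), and the short brush is in the other lane at (370,160). Next I'll measure the handle line.

```bash
python3 - <<'E'
from h import *
c=dict(np.load("t2.npz")); g=c["pixels"].astype(int).max(2)
uv=[]
for u in range(294,360):
    v0=np.interp(u,[180+285/2.6,180+478/2.6],[140+299/2.6,140+276/2.6])
    vs=np.arange(int(v0)-5,int(v0)+7); w=(g[vs,u]<80)
    if w.any(): uv.append((u,vs[w].mean()))
Q=plane(c,uv,.0945)
p=np.array([.156,-.988]); n=np.array([.988,.156]); D=np.array([.618,-.136])
r=Q[:,:2]-D; s=-(r@p); l=r@n
k=np.polyfit(s,l,1); print("lateral at face,slope",k, "range",s.min(),s.max(), "resid",(l-np.polyval(k,s)).std(), "z",np.median([cloud(c)[int(v),u,2] for u,v in uv]))
for S in(.03,.06,.09): print(S,D-p*S+n*np.polyval(k,S))
E
python3 d.py 0.57 -0.09 0.30 9
```

```text
lateral at face,slope [ 0.00922226 -0.05912988] range 0.04442581496473562 0.2008719806485207 resid 0.0004286389515824714 z 0.10034446856587093
0.03 [ 0.55517303 -0.1155411 ]
0.06 [ 0.55076637 -0.08585794]
0.09 [ 0.54635972 -0.05617478]
shift [ 41.  106.   42.1] twist -1.567 t 5.28 pos [ 0.6271 -0.188   0.3427] yaw 99.21 F [-0.5 -0.5  2.7] grip 0.281 0.0 q7 2.06
```

```bash
python3 -m creep '[[[20,25,0],0.12],[[40,50,0],0.24],[[60,75,0],0.36],[[60,95,20],0.48],[[60,95,40],0.6]]' >/dev/null
python3 -m creep '[[[0,0,0],0.12],[[0,0,0],0.24],[[0,0,0],0.36],[[0,0,0],0.48],[[0,0,0],0.6]]' >/dev/null
python3 -m creep '[[[0,0,0],0.12],[[0,0,0],0.24],[[0,0,0],0.37],[[0,0,0],0.37]]' 0.45 >/dev/null
python3 d.py 0.552 -0.096 0.24 9
python3 - <<'E'
from h import *
from workcell import camera
c=camera("wrist"); np.savez("w2.npz",**c); cv2.imwrite("pics/w2.png",c["pixels"][:,:,::-1])
E
```

```text
shift [ 7.1  1.6 55.6] twist -0.002 t 6.45 pos [ 0.5515 -0.1033  0.2956] yaw 8.91 F [-0.9  0.3 -0.6] grip 0.45 0.0 q7 0.35
```

View pics/w2.png

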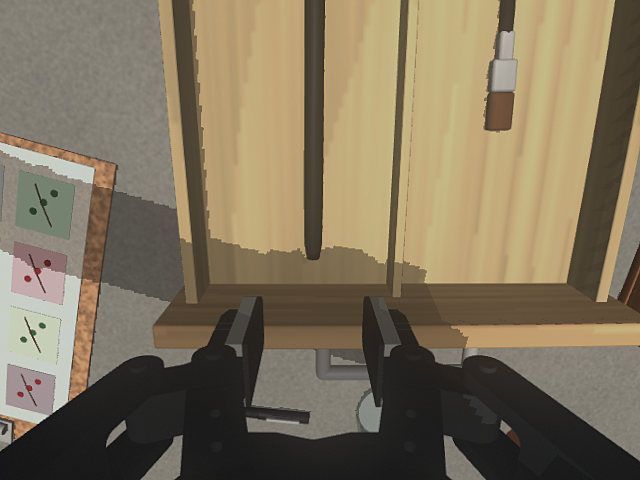

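The wrist view shows the handle end at (313,258), with the handle centred in columns 305–323 and running straight up the image. The fingers straddle column 313.

```bash
python3 - <<'E'
from h import *
c=dict(np.load("w2.npz")); P=cloud(c)
e=plane(c,[(313,259),(314,150)],.0945); print(e.round(4),P[250,313],P[150,314])
b=plane(c,[(313,322)],.153); print("front board top",b)
p=np.array([.156,-.988]); d=e[0,:2]
for s in(.03,.04,.05,.06): print(s,(d-p*s).round(4))
E
python3 d.py 0.552 -0.096 0.24 9
```

```text
[[ 0.5537 -0.1229  0.0945]
 [ 0.5427 -0.0481  0.0945]] [ 0.55239877 -0.11452609  0.10013443] [ 0.54262134 -0.04778033  0.10009619]
front board top [[ 0.55655157 -0.14136734  0.153     ]]
0.03 [ 0.549  -0.0933]
0.04 [ 0.5475 -0.0834]
0.05 [ 0.5459 -0.0735]
0.06 [ 0.5444 -0.0637]
shift [ 7.1  1.7 55.7] twist 0.006 t 6.5 pos [ 0.5515 -0.1033  0.2957] yaw 9.33 F [-0.8 -0.   0.6] grip 0.449 0.0 q7 0.36
```

```bash
python3 -m creep '[[[10,3,30],0],[[19,5,60],0],[[19,5,90],0],[[19,5,115],0],[[19,5,126],0]]' 
python3 d.py 0.549 -0.084 0.162 9
```

```text
clock: 6.92
position: [0.5518, -0.0835, 0.1665]
ee_rot: [0.646, 0.763, -0.001, -0.002]
ft_force: [-0.0, -0.7, -0.4]
grip_width: 0.455
grasp_force: 0.0
shift [-0.  -2.8  4.5] twist 0.009 t 6.92 pos [ 0.5518 -0.0835  0.1665] yaw 9.53 F [-0.  -0.7 -0.4] grip 0.455 0.0 q7 0.38
```

```bash
python3 -m creep '[[[0,-1,2],0],[[0,-2,4],0],[[0,-2,5],0],[[0,-2,5],0]]' 
python3 -m creep '[[[0,0,0],0],[[0,0,0],0],[[0,0,0],0],[[0,0,0],0],[[0,0,0],0]]' 0 20
python3 d.py 0.549 -0.084 0.162 9
```

```text
clock: 7.25
position: [0.552, -0.0847, 0.1662]
ee_rot: [0.648, 0.762, 0.001, 0.001]
ft_force: [-0.0, -0.1, 0.0]
grip_width: 0.446
grasp_force: 0.0
clock: 7.67
position: [0.5518, -0.0845, 0.1658]
ee_rot: [0.648, 0.762, 0.001, 0.0]
ft_force: [-1.3, 0.2, 6.6]
grip_width: 0.136
grasp_force: 21.2
shift [ 0.9 -2.7  3.8] twist 0.004 t 7.67 pos [ 0.5518 -0.0845  0.1658] yaw 9.24 F [-1.3  0.2  6.6] grip 0.136 21.2 q7 0.38
```

```bash
python3 -m creep '[[[0,0,-8],0],[[0,0,-16],0],[[0,0,-24],0],[[0,0,-32],0],[[0,0,-40],0]]'
cat > s.py <<'E'
from h import *
from workcell import camera,manip
import sys
p=np.array([.156,-.988]); n=np.array([.988,.156]); o=manip.get_obs(); T=np.array(o["position"])
for nm in("wrist","top"):
    c=camera(nm); P=cloud(c); g=c["pixels"].astype(int)
    r=P[...,:2]-T[:2]; s=-(r@p); l=r@n
    m=(g.max(2)<75)&(abs(l)<.03)&(s>.03)&(s<.25)&(P[...,2]>.085)&(P[...,2]<T[2]-.0+.1)
    print(nm,m.sum())
    if m.sum()<20: continue
    a=np.arange(.03,.25,.02)
    for b in a:
        k=m&(s>=b)&(s<b+.02)
        if k.sum()>5: print(round(b+.01,3),"h",np.median(P[k][:,2]).round(4),"lat",np.median(l[k]).round(4),k.sum())
    cv2.imwrite(f"pics/{nm}_{sys.argv[1]}.png",g.astype(np.uint8)[:,:,::-1])
E
python3 s.py a; python3 d.py 0.549 -0.084 0.162 9
```

```text
clock: 8.08
position: [0.5514, -0.0845, 0.206]
ee_rot: [0.648, 0.762, 0.0, 0.0]
ft_force: [0.6, 0.4, -0.4]
grip_width: 0.142
grasp_force: 20.6
wrist 8509
0.04 h 0.1389 lat -0.0011 1895
0.06 h 0.1382 lat -0.0008 1968
0.08 h 0.1379 lat -0.0014 2309
0.1 h 0.1372 lat -0.0019 2285
0.12 h 0.1358 lat 0.0005 52
top 158
0.08 h 0.1394 lat 0.0017 27
0.1 h 0.1399 lat 0.0017 41
0.12 h 0.1392 lat 0.0013 43
0.14 h 0.1382 lat 0.0021 46
shift [ 1.  -3.  44.6] twist 0.004 t 8.18 pos [ 0.552  -0.0846  0.2067] yaw 9.24 F [ 0.3 -0.6 -0.4] grip 0.141 20.6 q7 0.36
```

The brush came up level by 40 mm and holds firm in the pads. I'll lift gently so that the top board's lower edge turns it in the pads, watching the force.

```bash
python3 -m creep '[[[0,0,-4],0],[[0,0,-8],0],[[0,0,-12],0],[[0,0,-15],0],[[0,0,-18],0]]'
python3 -m creep '[[[0,0,-2],0],[[0,0,-4],0],[[0,0,-6],0],[[0,0,-6],0]]'
python3 s.py b; python3 d.py 0.549 -0.084 0.162 9
```

```text
clock: 8.6
position: [0.5513, -0.0845, 0.2232]
ee_rot: [0.648, 0.762, 0.0, -0.0]
ft_force: [0.2, 0.4, -0.7]
grip_width: 0.138
grasp_force: 20.5
clock: 8.93
position: [0.5514, -0.0844, 0.2292]
ee_rot: [0.648, 0.762, 0.0, 0.0]
ft_force: [-0.1, 0.0, -0.5]
grip_width: 0.141
grasp_force: 20.3
wrist 7992
0.04 h 0.1601 lat -0.0011 1880
0.06 h 0.1586 lat -0.0005 1754
0.08 h 0.1575 lat -0.0014 2099
0.1 h 0.1559 lat -0.002 2065
0.12 h 0.1552 lat -0.0009 194
top 161
0.08 h 0.1564 lat 0.0009 28
0.1 h 0.1556 lat 0.001 44
0.12 h 0.1549 lat 0.0005 42
0.14 h 0.1539 lat 0.0001 47
shift [ 0.8 -2.2 66.9] twist 0.004 t 9.03 pos [ 0.5513 -0.0845  0.2289] yaw 9.24 F [-0.8 -0.6 -1.5] grip 0.137 20.3 q7 0.35
```

It pivots with about 1 N, so I'll continue.

```bash
python3 -m creep '[[[0,0,-4],0],[[0,0,-8],0],[[0,0,-12],0],[[0,0,-16],0],[[0,0,-20],0]]'
python3 -m creep '[[[0,0,-4],0],[[0,0,-8],0],[[0,0,-12],0],[[0,0,-16],0],[[0,0,-18],0]]'
python3 s.py c; python3 d.py 0.549 -0.084 0.162 9
```

```text
clock: 9.45
position: [0.5514, -0.0845, 0.2495]
ee_rot: [0.648, 0.762, 0.0, 0.0]
ft_force: [0.4, -0.1, -0.5]
grip_width: 0.137
grasp_force: 19.5
clock: 9.87
position: [0.5515, -0.0845, 0.2676]
ee_rot: [0.648, 0.762, 0.0, 0.0]
ft_force: [-0.4, 0.5, -0.4]
grip_width: 0.136
grasp_force: 19.5
wrist 6927
0.04 h 0.187 lat -0.0022 1365
0.06 h 0.1803 lat -0.0022 1352
0.08 h 0.175 lat -0.0014 1836
0.1 h 0.1682 lat -0.0012 1587
0.12 h 0.1635 lat -0.0013 787
top 162
0.08 h 0.1727 lat 0.0015 28
0.1 h 0.1678 lat 0.0008 45
0.12 h 0.1616 lat 0.0009 43
0.14 h 0.1555 lat 0.0015 46
shift [  0.9  -2.4 105.4] twist 0.004 t 9.97 pos [ 0.5515 -0.0845  0.2674] yaw 9.23 F [ 0.7  0.6 -1.1] grip 0.139 19.5 q7 0.33
```

View pics/wrist_c.png

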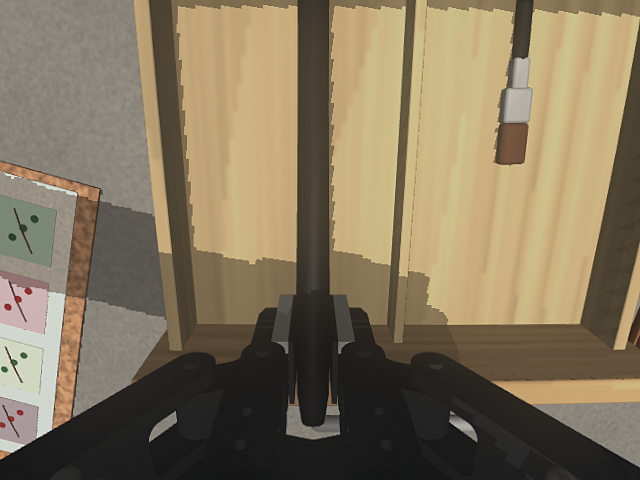

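The picture shows the brush slanting up toward the gripper with its handle end at (315,415), over the front board. The slope is about 0.29 and the wrist force is about 1 N. I'll ease down 4 mm and draw it out along its own axis.

```bash
python3 -m creep '[[[0,0,2],0],[[-3,0,3],0],[[-10,0,1],0],[[-18,0,-1],0],[[-26,0,-3],0]]'
python3 -m creep '[[[-10,0,-3],0],[[-20,0,-6],0],[[-30,0,-8],0],[[-40,0,-11],0],[[-50,0,-14],0]]'
python3 s.py d; python3 d.py 0.5514 -0.0845 0.2634 9
```

```text
clock: 10.38
position: [0.5556, -0.1113, 0.2701]
ee_rot: [0.648, 0.762, -0.0, 0.0]
ft_force: [0.0, -0.2, -1.1]
grip_width: 0.134
grasp_force: 19.5
clock: 10.8
position: [0.5636, -0.1607, 0.2842]
ee_rot: [0.648, 0.762, 0.0, 0.0]
ft_force: [-0.4, -0.1, -0.6]
grip_width: 0.132
grasp_force: 19.5
wrist 6226
0.04 h 0.2041 lat -0.0014 1609
0.06 h 0.1975 lat -0.0026 1193
0.08 h 0.1918 lat -0.0013 1420
0.1 h 0.185 lat -0.0005 1285
0.12 h 0.1809 lat -0.0009 719
top 320
0.06 h 0.1961 lat 0.0014 31
0.08 h 0.1907 lat 0.0007 45
0.1 h 0.1855 lat 0.0007 46
0.12 h 0.1787 lat 0.0009 45
0.14 h 0.1722 lat 0.0012 46
0.16 h 0.1655 lat 0.0013 44
0.18 h 0.1598 lat 0.0015 45
0.2 h 0.1546 lat 0.0016 15
shift [78.4  0.2 21. ] twist 0.001 t 10.9 pos [ 0.5635 -0.1619  0.2845] yaw 9.07 F [-0.5 -0.1 -0.4] grip 0.137 19.5 q7 0.49
```

```bash
python3 -m creep '[[[-12,0,-3],0],[[-24,0,-7],0],[[-36,0,-10],0],[[-48,0,-14],0],[[-60,0,-17],0]]'
python3 -m creep '[[[-8,0,-2],0],[[-16,0,-4],0],[[-25,0,-7],0],[[-35,0,-10],0],[[-40,0,-12],0]]'
python3 s.py e; python3 d.py 0.5514 -0.0845 0.2634 9
python3 - <<'E'
import cv2
g=cv2.imread("pics/top_e.png")[140:340,230:530]; cv2.imwrite("pics/te.png",cv2.resize(g,None,fx=2.6,fy=2.6))
E
```

```text
clock: 11.32
position: [0.5733, -0.2203, 0.3015]
ee_rot: [0.648, 0.762, 0.0, 0.0]
ft_force: [-0.2, 0.1, -1.0]
grip_width: 0.138
grasp_force: 19.5
clock: 11.73
position: [0.5795, -0.2598, 0.3133]
ee_rot: [0.648, 0.761, -0.0, 0.0]
ft_force: [0.4, -0.6, -0.2]
grip_width: 0.133
grasp_force: 19.5
wrist 6006
0.04 h 0.2329 lat -0.001 1716
0.06 h 0.2267 lat -0.0011 1668
0.08 h 0.221 lat -0.0012 1928
0.1 h 0.2155 lat -0.0002 654
0.12 h 0.2069 lat -0.0067 40
top 412
0.04 h 0.2304 lat 0.0036 11
0.06 h 0.2269 lat 0.0013 50
0.08 h 0.2202 lat 0.0015 51
0.1 h 0.2145 lat 0.0024 52
0.12 h 0.2058 lat 0.0009 75
0.14 h 0.2012 lat 0.0005 47
0.16 h 0.1954 lat 0.001 48
0.18 h 0.1888 lat 0.0008 47
0.2 h 0.184 lat 0.0019 20
0.24 h 0.1685 lat -0.0153 11
shift [1.773e+02 1.000e-01 4.970e+01] twist 0.003 t 11.83 pos [ 0.5795 -0.2595  0.3133] yaw 9.15 F [-0.8  0.2 -1.1] grip 0.138 19.5 q7 0.67
```

View pics/te.png

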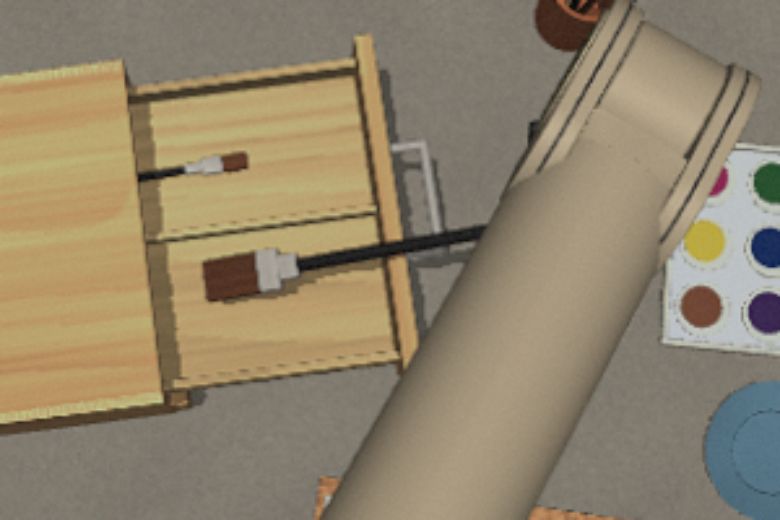

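The top view shows the brush head at (203–258,275), clear of the chest's front edge at column ~150. The short brush is still in its lane. I'll firm the grip and lift.

```bash
python3 -m creep '[[[0,0,0],0],[[0,0,0],0],[[0,0,-3],0],[[0,0,-8],0],[[0,0,-15],0]]' 0 50
python3 -m creep '[[[0,0,-12],0],[[0,0,-25],0],[[0,0,-40],0],[[0,0,-55],0],[[0,0,-70],0]]' >/dev/null
python3 -m creep '[[[0,0,-12],0],[[0,0,-22],0],[[0,0,-30],0],[[0,0,-36],0],[[0,0,-40],0]]' >/dev/null
python3 -m creep '[[[0,0,0],0],[[0,0,0],0],[[0,0,0],0],[[0,0,0],0],[[0,0,0],0]]'
python3 - <<'E'
from h import *
from workcell import camera
c=camera("scene"); P=cloud(c); g=c["pixels"]
cv2.imwrite("pics/fin.png",g[:,:,::-1])
c=camera("top");P=cloud(c);g=c["pixels"].astype(int)
p=np.array([.156,-.988]); n=np.array([.988,.156]); r=P[...,:2]-np.array([.5795,-.26]); s=-(r@p); l=r@n
m=(abs(l)<.025)&(s>.03)&(s<.31)&(P[...,2]>.18)
for b in np.arange(.04,.32,.02):
    k=m&(s>=b)&(s<b+.02)
    if k.sum()>5: print(round(b+.01,2),np.median(P[k][:,2]).round(3),P[k][:,2].min().round(3),k.sum())
E
```

```text
clock: 12.25
position: [0.5795, -0.2577, 0.3281]
ee_rot: [0.648, 0.762, -0.0, -0.0]
ft_force: [-0.1, -0.1, -0.3]
grip_width: 0.115
grasp_force: 48.8
clock: 13.5
position: [0.5795, -0.2581, 0.4375]
ee_rot: [0.648, 0.762, -0.0, -0.0]
ft_force: [0.1, 0.4, -1.2]
grip_width: 0.119
grasp_force: 48.8
0.05 0.752 0.347 687
0.07 0.748 0.342 432
0.09 0.344 0.337 77
0.11 0.338 0.331 68
0.13 0.331 0.326 67
0.15 0.326 0.319 65
0.17 0.32 0.312 68
0.19 0.313 0.301 66
0.21 0.308 0.297 132
0.23 0.303 0.29 183
0.25 0.296 0.285 183
0.27 0.29 0.281 181
0.29 0.287 0.283 24
```

View pics/fin.png

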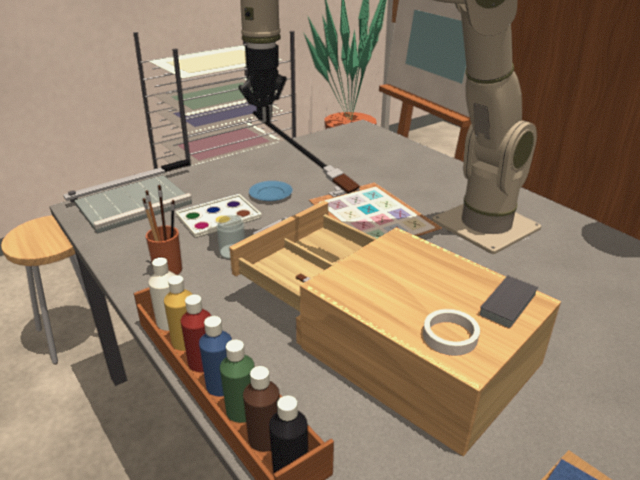

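The scene shows the brush held with its head at (345,180) and lowest point near 0.27 m. The drawer is out, the short brush is in it at (302,278), and the tape and tin are where they were.

```bash
python3 -c "
from workcell import manip
print(manip.hand_in())"
```

```text
the job is handed in; nothing more can be done
None
```

The job is handed in at about 13.6 s of the 54 s allowed: the drawer is out at its stop, the short brush is still in it, and the long brush is held still with its lowest point about 0.27 m up, roughly 10 cm above the chest top.

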